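# Clip the sprung test hook onto the earth bar of the sheeter's drive panel

## Robot

A 6-joint arm with a two-finger parallel gripper is mounted at the origin on a cart in front of the work surface, level with it; the furniture and walls round the work are solid. World frame = base frame: x ahead of the robot, y to its left, z up, the work surface at z = 0. Lengths are in mm, angles in degrees, forces in N, time in s.
With the tool pointing down it reaches from about 300 to 850 mm from the base axis. Payload 4.2 kg.
Tool frame: the origin (TCP) lies at the very end of the fingers, on their centre line; the grasp point (between the pads) lies 19 mm behind it; z points along the fingers, y is the line along which they close (so a half turn about z gives the same grasp; the last joint's range is limited). The gripper opens to 91 mm and grips with 3 to 60 N. Pads are 32 mm wide; open, the fingers measure 118 mm over their backs; the gripper's body (76 mm by 178 mm) begins 60 mm behind the grasp point.
Start: joints at [-72.88, 18.312, 89.639, -0, 72.044, -1.146], TCP at [180.224, -546.043, 213.976] pointing down, gripper open.
Joint ranges: [-177.97, 177.97], [-48.28, 115.42], [12.27, 149.76], [-77.06, 257.06], [2.81, 150.46], [-146.56, 146.56]. Speed limits (degrees/s): [147.25, 147.25, 180, 180, 180, 180].

## Interface

Orientations are given as [roll, pitch, yaw] about the fixed x, y, z axes, in that order (R = Rz(yaw) Ry(pitch) Rx(roll)).
In Python, from workcell import env, eyes gives the robot as it stands.
- The arm moves only by the tool send_rows, never from a script. Its argument "targets" is text: rows parted by semicolons, each of 7 numbers parted by spaces: the shift along the tool's x, y, z in m, then the turn, a rotation vector about the tool's x, y, z in degrees, then the opening in per cent of the stroke, from 0 (shut) to 100 (fully open). A call has 1 to 12 rows; each row is the pose to reach, as a shift and turn from the pose commanded when the call began, along the tool's axes at that moment; what a row does not reach only later rows make up. A row lasts 1/12 s, in which the tool goes at most 41.7 mm and 7.16 degrees, less where a joint would pass 70% of its speed; a pose out of reach is approached as far as the arm can. A call with a gripper value outside its range is refused whole. The fingers move at their own pace and stop on an object; "grip_force" is the grip in N (left out, the last holds). Time passes only in rows, so rows that repeat a pose let the fingers close. It gives the time, the measured TCP pose, the force, the opening and the grip force at its end, in the units of the state.
- env.state(): the state, without advancing time (a new reading comes with each control period).
- eyes.grab_frame(name): name is "scene" or "side" or "wrist"; returns a dict with "image" (480x640x3 uint8, blue, green, red), "fovy" (degrees; the focal length in pixels is half the picture's height over the tangent of half this angle, whatever the lens; pixels are square), "cx", "cy" (the principal point, pixels), "eye" and "attitude" of the camera in the world. Camera axes: x right, y up, looking along -z (the intrinsics and any distortion apply to the point x, -y, -z); pixel columns grow to the right and rows downward; lengths in mm; the calibration is good to about 2 mm. The wrist camera is an equidistant fisheye: a pixel r from the principal point sees the ray r / f radians off the axis. A picture is of the moment at which its call begins. There is no depth.
- env.job_done(): hands the job in; it is judged then, once.
The state is a dict: "time_s": time; "qpos": joint angles; "qvel": joint speeds; "effort": joint torques, N m; "ee_pos": TCP position; "ee_rot": TCP orientation; "force": force on the tool from outside, world axes, zero at the start; "torque": the same for the moment, N m; "gripper_width": finger opening in mm; "gripper_force": force on a finger pad.
Only numpy, scipy, OpenCV 4.12 (cv2) and the standard library are available. Lean on these libraries where they do the work, as an engineer would, in place of code of your own. Each camera call takes 0.05 s, during which the arm holds its last target. There are 200 camera calls.

## Task

Take the red test clip out of its bench holder and hook it onto the brass earth bar of the drive panel, so that the earth check can be made: stand its nose on the two green cheeks, press the plunger so that the hook comes out, slide the hook under the bar by feel, and let the spring draw it up. Leave the clip standing there by itself, upright, nose flat on the cheeks and the bar gripped in the hook; work gently, since a hard push bends the hook, and leave the other things where they are.

Things in the scene. Friction and masses are not known exactly. Their poses are not given: they have to be found in the camera images.
- clip: red and black sprung test clip, 75 mm tall, about 60 g, upright in its holder at the start. Origin: centre of the flat underside of its nose; z up its axis; the hook points to +y. Nose: black disc 22 mm across, 5 mm thick; then the red barrel, up to 18 mm across, to z = 32 mm; then the plunger. Pushing the cap down while the nose is braced from below brings the hook out under the nose
- cap (a point): centre of the plunger's red cap, by which the clip is held: 20 x 20 mm square (sides along the clip's x and y), 26 mm tall, z = 46 to 72 mm in the clip's frame when sprung out. Cap, shank and hook are one piece that slides in the barrel. Fingers closing along the clip's y with 30 N or more keep it from tilting
- hook (a point): middle of the steel hook's floor (top face), 4.5 mm from the clip's axis to +y, level with the nose's underside when sprung out. Hook 4 mm wide; floor 3 mm thick, so 3 mm stand out below the nose even then; shank on the axis, 3 mm thick; tip at y = 7.5 to 10 mm turns up 3 mm; throat between shank and tip 6 mm wide. More than 18 N in all on nose and hook bends it
- plunger (a joint): how far the plunger is pressed in, m: 0 = sprung out, hook drawn up to the nose; 0.012 = pressed home, hook floor 12 mm below the nose. Spring 3 N at 0, plus 0.4 N per mm, 7.8 N at 12 mm. About 0.006 with the earth bar rightly in the hook's throat, about 0.009 with the tip only caught under the bar
- panel: the sheeter's drive panel, lying flat, fixed: zinc plate 130 (x) x 244 (y) mm. A rail along its y carries, from -y to +y, a dark drive module (top 65 mm above the worktop), the green and yellow earth block, a white breaker (top 69 mm). Its brass earth bar crosses the middle of the earth block along x, 5 mm round, top 1 mm below the cheek tops. Origin: on the worktop under the plate's centre
- rail_mid (a point): point on the panel at its x = y = 0, level with the tops of the earth block's two upright green cheeks, 52 mm above the worktop. The cheeks run along y (the rail), 72 mm long, each 7 mm thick, with an open channel between them 13 mm wide, 23 mm deep, centred on x = 0. Block and bar stand up to 10 mm to either side of this point in y: poses do not tell it, feel for the bar. The block does not shift
- holder: the clip's bench holder, fixed: dark round foot 60 mm across and a cup 33 mm across, rim 22 mm above the worktop; the clip's nose stands loosely in its recess, 25 mm across, 10 mm deep, and slips out straight up. Origin: centre of its underside
- paint_gold: bystander: small gold paint bottle, 35 mm across, 58 mm tall, origin under its centre
- lustre_rose: bystander: white pot with a rose band, 38 mm across, 31 mm tall, origin under its centre
- round_cutter_2: bystander: round metal cutter ring, 52 mm across, 23 mm tall, origin under its centre
- tape_roll: bystander: roll of masking tape lying flat, 104 mm across, 25 mm tall, origin under its centre

How it is judged (in metres and radians):
On the way, in this order (a step that is already met when the one before it is completed fails the run):
1. the clip has been taken out of its holder (horizontal distance between clip and holder above 0.06 m), for 0.1 s.
2. the clip's nose stands on the earth block's cheeks and its plunger is pressed, hook out by more than 8 mm (value of joint plunger above 0.008 m and horizontal distance between clip and rail_mid below 0.04 m and contact force between clip and panel above 2 N), for 0.1 s.
At the end, for the whole second after the job is handed in: the clip stands released on the earth block, upright within 0.1 rad, its nose flat on the cheek tops (within 2 mm in height, 6 mm of the channel's middle, 20 mm of site rail_mid), at rest, with the bar drawn up into the hook by the spring: plunger between 4.5 and 7.5 mm (value of joint plunger between 0.0045 and 0.0075 m and z of clip in the frame of rail_mid between -0.002 and 0.002 m and x of clip in the frame of rail_mid between -0.006 and 0.006 m and horizontal distance between clip and rail_mid below 0.02 m and angle between clip's own z axis and vertical below 0.1 rad and linear speed of clip below 0.01 m/s and contact force between clip and panel above 2 N); the robot touches nothing.
It fails at once if the clip is forced against the panel with more than 18 N (bends the hook) (contact force between clip and panel above 18 N).
It fails at once if the robot presses on the panel (contact force between any of the fingers, the arm and panel above 5 N).
It fails at once if another thing is moved by more than 20 mm (distance of any of paint_gold, lustre_rose, round_cutter_2, tape_roll from where it was at the start of the episode above 0.02 m).
It also fails if it takes over 43 s, if anything falls off the work surface, if the arm or the gripper's body presses on something with over 40 N, if the wrist force passes 120 N, or if a joint passes its speed limit or range.

## Working session

There is one attempt and no reset: what is moved stays moved. The work goes in short steps, Python scripts to look and compute and a tool call to move; the robot and the scene stay as the last step left them, time stands still between calls to the robot, and variables do not carry over. Pictures are saved under pics/ and viewed, at most 10 in all, crops included, and the job is handed in when it is done.

Besides the shell and the picture viewer there is one more tool, called after ">>>" by a JSON object that holds its "api" and its "payload", one argument or row to a line. send_rows: Moves the arm, as the interface text tells. Its arguments: {"type":"object","properties":{"targets":{"type":"string"},"grip_force":{"type":"number"}},"required":["targets"]}

```bash
ls; mkdir -p pics; cat > h.py <<'E'
import numpy as np,cv2
from workcell import env,eyes
from scipy.spatial.transform import Rotation as R
def grab(n,save=None):
    f=eyes.grab_frame(n)
    if save: cv2.imwrite('pics/'+save,f['image'])
    return f
def att(f):
    a=np.array(f['attitude'],float)
    return a if a.shape==(3,3) else R.from_euler('xyz',a,degrees=True).as_matrix()
def ray(f,u,v,n):
    F=240/np.tan(np.radians(f['fovy'])/2)
    x,y=u-f['cx'],v-f['cy']
    if n=='wrist':
        r=np.hypot(x,y);t=r/F
        d=np.array([np.sin(t)*x/max(r,1e-9),-np.sin(t)*y/max(r,1e-9),-np.cos(t)])
    else: d=np.array([x/F,-y/F,-1])
    return att(f)@d
def atz(f,u,v,z,n):
    d=ray(f,u,v,n);e=np.array(f['eye'],float)
    return e+d*(z-e[2])/d[2]
E
python3 - <<'E'
from h import *
import pickle
o={}
for n in ('scene','side','wrist'):
    f=grab(n,n+'0.png');o[n]=f
    print(n,{k:v for k,v in f.items() if k!='image'})
pickle.dump(o,open('f0.pkl','wb'))
print(env.state())
E
```

```text
pics
scene {'fovy': 43.871861124270374, 'cx': 324.877415279389, 'cy': 238.1662109566786, 'eye': array([-61.04358686, 729.44525624, 674.74273649]), 'attitude': array([  55.02832159,    1.14826878, -131.75822854])}
side {'fovy': 44.3063875610633, 'cx': 316.22108569581735, 'cy': 252.04470108644296, 'eye': array([ 501.3140454 , -737.60130122,  666.7819336 ]), 'attitude': array([58.11280813, -1.27207785, -5.42459071])}
wrist {'fovy': 65.70646984690485, 'cx': 327.84960113345215, 'cy': 235.61755022606158, 'eye': array([ 242.4540824 , -524.43654325,  384.6022172 ]), 'attitude': array([-1.35328194e+01,  7.02029646e-02, -7.16795205e+01])}
{'time_s': 0.15, 'qpos': array([-7.28796236e+01,  1.83454113e+01,  8.96894752e+01, -1.94919400e-03,
        7.20443711e+01, -1.14634392e+00]), 'qvel': array([ 0.0644029 ,  0.00802566, -0.25856647,  0.08976732,  0.00545706,
       -0.06591063]), 'effort': array([ 5.83945857e-04, -4.12770939e+01, -2.32155383e+01,  7.28041353e-02,
        4.34095063e-02, -1.01057710e-04]), 'ee_pos': array([ 180.10497171, -545.67216669,  213.29744602]), 'ee_rot': array([-1.79920721e+02,  2.67415922e-04,  1.82673226e+01]), 'force': array([-0.18359094, -0.91605294, -0.32702225]), 'torque': array([ 0.00632233,  0.00421096, -0.00221626]), 'gripper_force': 0.0, 'gripper_width': 91.29879149895532}
```

View pics/scene0.png

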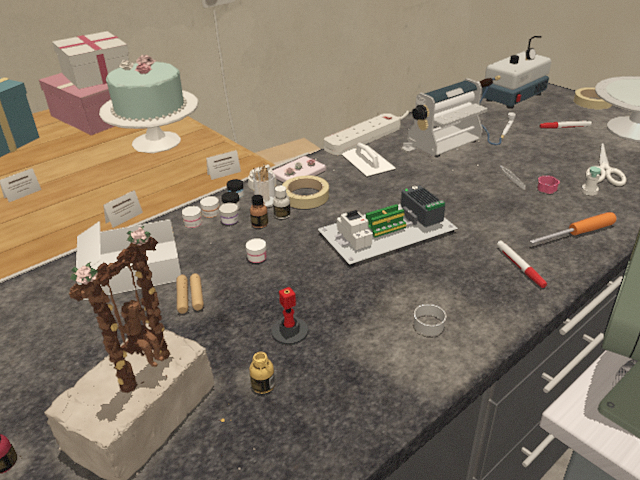

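View pics/side0.png

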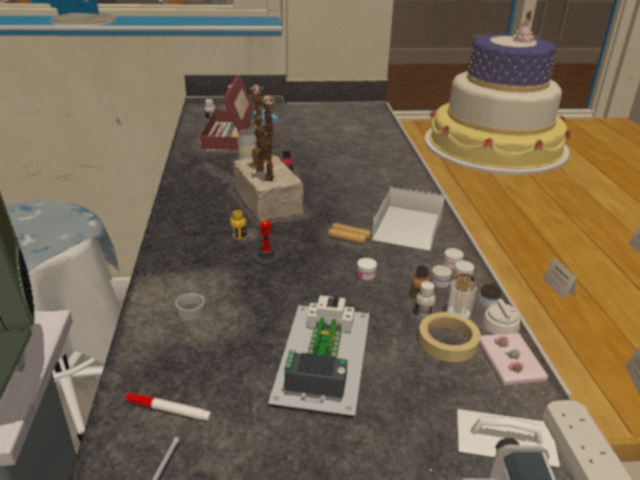

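```bash
python3 - <<'E'
from h import *
import pickle
o=pickle.load(open('f0.pkl','rb'))
for n,u,v,z,l in [('scene',290,331,0,'holder'),('scene',288,293,75,'cap top'),('side',265,254,0,'holder'),('side',265,223,75,'cap'),
 ('scene',319,231,3,'c1'),('scene',352,260,3,'c2'),('scene',457,228,3,'c3'),('side',293,308,3,'c1'),('side',369,314,3,'c'),('side',355,411,3,'c'),('side',273,404,3,'c'),('scene',387,220,52,'block'),('side',324,337,52,'block')]:
    print(l,n,atz(o[n],u,v,z,n).round(1))
s=o['scene']['image'];d=o['side']['image']
A=cv2.resize(s[180:270,310:465],None,fx=4,fy=4,interpolation=2)[:, :620]
B=cv2.resize(d[290:420,265:380],None,fx=3,fy=3,interpolation=2)
C=cv2.resize(s[280:350,260:320],None,fx=3,fy=3,interpolation=2)
im=np.zeros((600,800,3),np.uint8)
A=cv2.resize(s[180:270,310:465],None,fx=2.8,fy=2.8,interpolation=2)
im[:A.shape[0],:A.shape[1]]=A; im[:B.shape[0],440:440+B.shape[1]]=B; im[300:300+C.shape[0],:C.shape[1]]=C
D=cv2.resize(d[205:270,235:295],None,fx=3,fy=3,interpolation=2);im[300:300+D.shape[0],200:200+D.shape[1]]=D
cv2.imwrite('pics/comp.png',im)
E
```

```text
holder scene [510.9 312.6   0. ]
cap top scene [515.1 308.   75. ]
holder side [508.  326.8   0. ]
cap side [509.8 327.1  75. ]
c1 scene [691.2  91.7   3. ]
c2 scene [576.6 110.3   3. ]
c3 scene [ 509.2 -116.     3. ]
c1 side [555.5 131.2   3. ]
c side [693.1 104.1   3. ]
c side [ 632.2 -126.4    3. ]
c side [ 511.  -103.5    3. ]
block scene [575.3  19.8  52. ]
block side [596.4 -12.5  52. ]
```

View pics/comp.png

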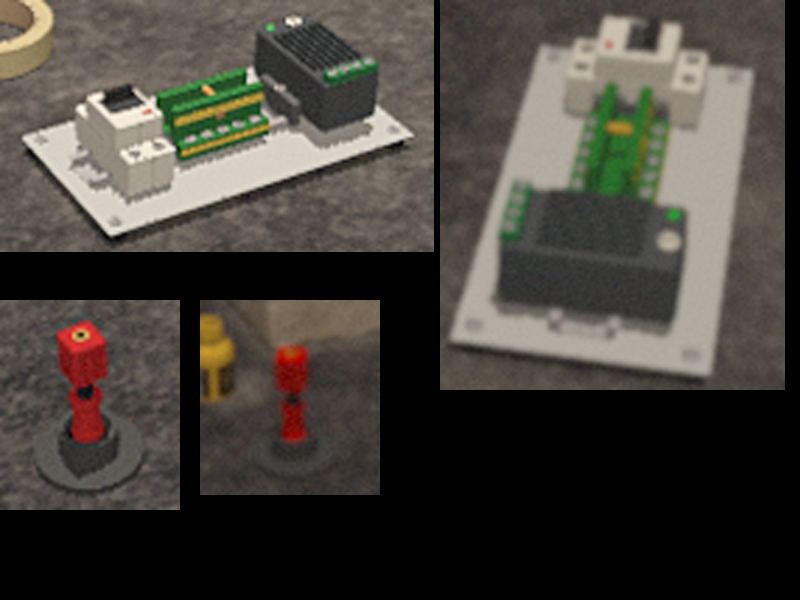

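>>> {"api": "send_rows", "payload": {
  "targets": "0.024 -0.030 0 0 0 -3 100; 0.049 -0.060 0 0 0 -6 100; 0.073 -0.090 0 0 0 -9 90; 0.098 -0.119 0 0 0 -12 80; 0.122 -0.149 0 0 0 -15 70; 0.147 -0.179 0 0 0 -18 60; 0.171 -0.209 0 0 0 -21 60; 0.195 -0.239 0 0 0 -24 60; 0.220 -0.269 0 0 0 -27 60; 0.244 -0.299 0 0 0 -30 60; 0.269 -0.328 0 0 0 -33 60; 0.293 -0.358 0 0 0 -36 60"
}}

```text
time_s: 1.15
ee_pos: [346.4, -112.5, 214.0]
ee_rot: [180.0, -0.0, 54.4]
force: [0.9, -1.2, 0.4]
gripper_width: 54.5
gripper_force: 0.0
```

>>> {"api": "send_rows", "payload": {
  "targets": "0.037 -0.010 0 0 0 -3 60; 0.075 -0.020 0 0 0 -6 60; 0.112 -0.029 0 0 0 -9 60; 0.149 -0.039 0 0 0 -12 60; 0.187 -0.049 0 0 0 -15 60; 0.224 -0.059 0 0 0 -18 60; 0.261 -0.069 0 0 0 -21 60; 0.298 -0.078 0 0 0 -24 60; 0.336 -0.088 0 0 0 -27 60; 0.373 -0.098 0 0 0 -30 60; 0.415 -0.109 0 0 0 -33 60; 0.448 -0.117 0 0 0 -36 60"
}}

```text
time_s: 2.15
ee_pos: [513.2, 320.3, 213.4]
ee_rot: [-180.0, -0.0, 90.5]
force: [0.4, 0.0, 0.3]
gripper_width: 54.4
gripper_force: 0.0
```

```bash
python3 - <<'E'
from h import *
import pickle
f=grab('wrist','w1.png');pickle.dump(f,open('w1.pkl','wb'))
s=env.state();print(s['ee_pos'],s['ee_rot'],f['eye'],f['attitude'])
F=240/np.tan(np.radians(f['fovy'])/2)
def proj(f,p):
    c=att(f).T@(np.array(p)-f['eye']);t=np.arctan2(np.hypot(c[0],c[1]),-c[2]);r=F*t;h=np.hypot(c[0],c[1])
    return f['cx']+r*c[0]/h,f['cy']-r*c[1]/h
print(proj(f,(512,318,84)))
E
```

```text
[515.74818151 326.13762012 212.69248413] [179.85327753  -0.33203279  90.68999289] [512.72206265 386.73175187 384.82361777] [-1.35655142e+01 -9.78410755e-03  5.20423437e-01]
(np.float64(326.1661789951424), np.float64(231.09481754232527))
```

View pics/w1.png

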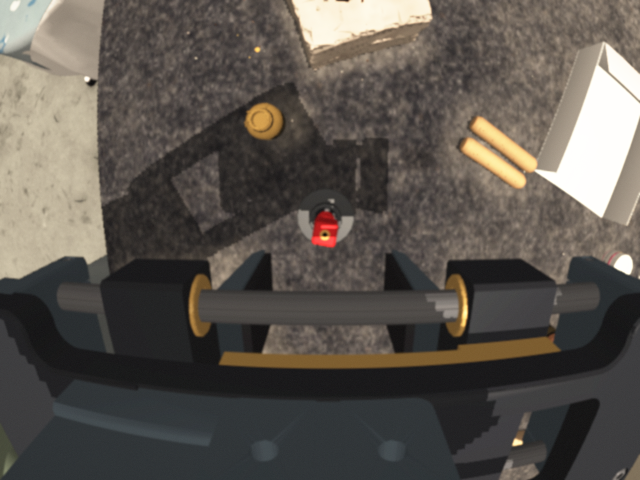

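```bash
python3 - <<'E'
from h import *
import pickle
f=pickle.load(open('w1.pkl','rb'))
g=grab('wrist','w2.png');pickle.dump(g,open('w2.pkl','wb'))
A=cv2.resize(g['image'][190:260,290:360],None,fx=8,fy=8,interpolation=2)
cv2.imwrite('pics/w2c.png',A)
print(env.state()['ee_pos'],env.state()['ee_rot'],g['eye'])
# red blob edges
for n,q in(('w1',f),('w2',g)):
    hsv=cv2.cvtColor(q['image'],cv2.COLOR_BGR2HSV)
    m=((hsv[...,0]<8)|(hsv[...,0]>172))&(hsv[...,1]>150)&(hsv[...,2]>60)
    m[:190]=0;m[260:]=0;m[:,:290]=0;m[:,360:]=0
    m2=(m&(hsv[...,2]>215)).astype(np.uint8)
    c=max(cv2.findContours(m2,0,1)[0],key=cv2.contourArea)
    r=cv2.minAreaRect(c);print(n,r)
    print(atz(q,*r[0],84,'wrist'))
    b=cv2.boxPoints(r);P=[atz(q,*p,84,'wrist')[:2] for p in b]
    for i in range(4):
        e=P[(i+1)%4]-P[i];print(np.hypot(*e),np.degrees(np.arctan2(e[1],e[0])))
E
```

```text
[514.16492704 322.38442869 212.45472332] [ 1.79990036e+02 -8.92997703e-02  9.05276978e+01] [514.55604341 391.58842594 384.44417651]
w1 ((323.5, 241.0), (10.0, 23.0), 90.0)
[509.84004277 309.4902122   84.        ]
19.164614283376117 0.5185255349354684
8.629376466600648 -89.2106352226255
19.29499032597786 -179.46928424610482
8.633850021205618 89.92401683025419
w2 ((320.5270080566406, 244.3378448486328), (23.18025779724121, 17.59069061279297), 9.462321281433105)
[510.36160076 313.38011704  84.        ]
15.174447460553553 80.87587607605583
19.26547085314172 -9.017992625000845
15.205825541508723 -98.25680130260525
19.495610192969195 170.89365726018875
```

View pics/w2c.png

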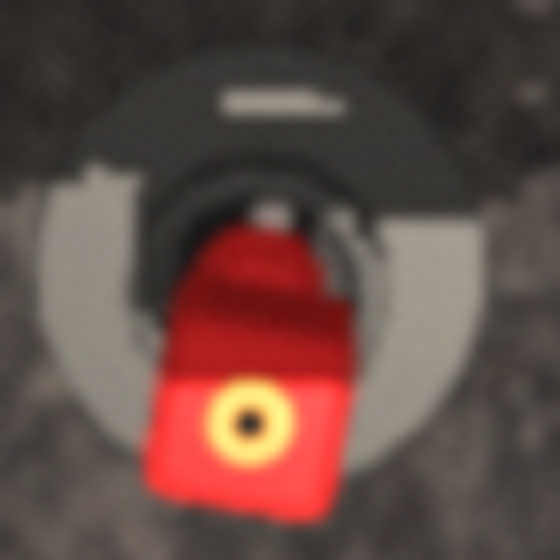

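```bash
python3 - <<'E'
from h import *
import pickle
o=pickle.load(open('f0.pkl','rb'));g=pickle.load(open('w2.pkl','rb'))
def tri(L):
    A=np.zeros((3,3));b=np.zeros(3)
    for f,u,v,n in L:
        d=ray(f,u,v,n);d/=np.linalg.norm(d);M=np.eye(3)-np.outer(d,d);A+=M;b+=M@np.array(f['eye'])
    p=np.linalg.solve(A,b)
    return p,[np.linalg.norm((np.eye(3)-np.outer(d/np.linalg.norm(d),d/np.linalg.norm(d)))@(p-f['eye'])).round(1) for f,u,v,n in L for d in [ray(f,u,v,n)]]
L=[(o['scene'],286.7,291.7,'scene'),(o['side'],265.7,222.3,'side'),(g,321.1,242.75,'wrist')]
print(tri(L),tri(L[:2]))
for z in (84,87): print(atz(g,321.1,242.75,z,'wrist'))
# holder cup centre from foot: scene
print(atz(o['scene'],260+88/3,280+448/3,2,'scene'),atz(o['side'],235+292/3,205+150/3,2,'side'))
c=[('side',298.3,305,3),('side',369,313.3,3),('side',355,415.7,3),('side',269,404,3),('scene',310+23/2.8,180+140/2.8,3),('scene',310+110/2.8,180+237/2.8,3),('scene',310+412/2.8,180+133/2.8,3)]
for n,u,v,z in c: print(n,atz(o[n],u,v,z,n).round(1))
E
```

```text
(array([510.8335089 , 314.18347812,  83.68265779]), [np.float64(0.6), np.float64(0.3), np.float64(0.5)]) (array([510.89131787, 313.70656703,  83.79978501]), [np.float64(0.3), np.float64(0.3)])
[510.82856614 314.75509633  84.        ]
[510.8657858  315.52229372  87.        ]
[362.09312596 434.20561704   2.        ] [650.06974624 311.20070743   2.        ]
side [565.9 139.7   3. ]
side [693.4 106.1   3. ]
side [ 630.8 -135.5    3. ]
side [ 505.  -103.1    3. ]
scene [695.   90.5   3. ]
scene [569.8 123.8   3. ]
scene [ 510.1 -117.6    3. ]
```

>>> {"api": "send_rows", "payload": {
  "targets": "-0.003 -0.002 0.008 0 0 -6.6 60; -0.004 -0.002 0.017 0 0 -13.3 60; -0.004 -0.002 0.026 0 0 -20 60; -0.004 -0.002 0.035 0 0 -26.6 60; -0.004 -0.002 0.043 0 0 -33.2 60; -0.004 -0.002 0.052 0 0 -40 60; -0.004 -0.002 0.061 0 0 -46.5 60; -0.004 -0.002 0.070 0 0 -53.1 60; -0.004 -0.002 0.080 0 0 -59.8 60; -0.004 -0.002 0.090 0 0 -66.5 60; -0.004 -0.002 0.100 0 0 -73 60; -0.004 -0.002 0.104 0 0 -79.7 60"
}}

```text
time_s: 3.25
ee_pos: [509.8, 312.3, 108.3]
ee_rot: [-179.9, -0.1, 170.2]
force: [-0.2, -0.2, -0.5]
gripper_width: 54.9
gripper_force: 0.0
```

>>> {"api": "send_rows", "payload": {
  "targets": "0 0 0 0 0 0 60; 0 0 0 0 0 0 60; 0 0 0.012 0 0 0 60; 0 0 0.025 0 0 0 60; 0 0 0.038 0 0 0 60; 0 0 0.047 0 0 0 60; 0 0 0.053 0 0 0 60; 0 0 0.053 0 0 0 60; 0 0 0.053 0 0 0 60; 0 0 0.053 0 0 0 60; 0 0 0.053 0 0 0 60"
}}

```text
time_s: 4.17
ee_pos: [511.5, 314.0, 57.7]
ee_rot: [179.9, 0.1, 169.9]
force: [-0.7, -1.5, 1.0]
gripper_width: 54.7
gripper_force: 0.0
```

```bash
python3 - <<'E'
from h import *
s=env.state();print(s['time_s'],s['ee_pos'],s['ee_rot'],s['force'])
a=grab('scene')['image'][230:360,220:360];b=grab('side')['image'][170:270,220:320]
im=np.hstack([cv2.resize(a,(430,400),interpolation=2),cv2.resize(b,(370,400),interpolation=2)])
cv2.imwrite('pics/g1.png',im)
E
```

```text
4.1667 [511.45365981 314.0234825   57.74088746] [1.79944220e+02 7.23217794e-02 1.69947586e+02] [-0.74496736 -1.48056178  1.02481819]
```

View pics/g1.png

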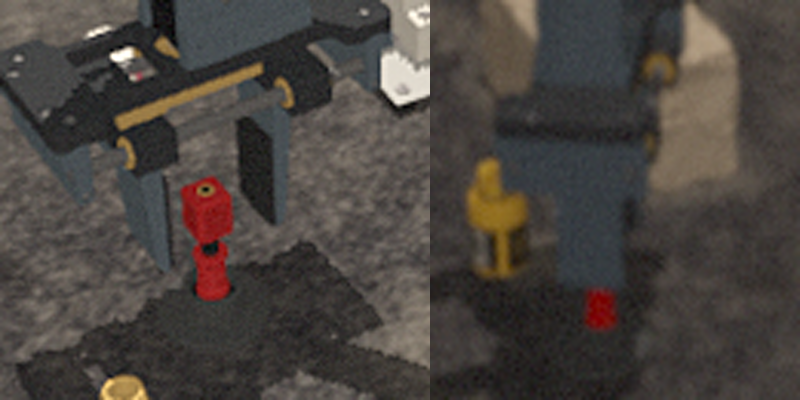

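>>> {"api": "send_rows", "payload": {
  "targets": "0 0 0 0 0 0 10; 0 0 0 0 0 0 10; 0 0 0 0 0 0 10; 0 0 0 0 0 0 10; 0 0 0 0 0 0 10; 0 0 0 0 0 0 10; 0 0 -0.010 0 0 0 10; 0 0 -0.025 0 0 0 10; 0 0 -0.045 0 0 0 10; 0 0 -0.065 0 0 0 10; 0 0 -0.08 0 0 0 10; 0 0 -0.080 0 0 0 10",
  "grip_force": 45
}}

```text
time_s: 5.27
ee_pos: [512.8, 314.8, 141.0]
ee_rot: [179.7, 0.3, 170.0]
force: [0.2, 0.3, -0.7]
gripper_width: 19.9
gripper_force: 45.0
```

```bash
python3 - <<'E'
from h import *
s=env.state();print(s['time_s'],s['ee_pos'],s['ee_rot'],s['force'],s['gripper_width'],s['gripper_force'])
A=grab('scene','sc2.png')['image'];a=A[230:330,230:350];B=grab('side','sd2.png')['image'];b=B[150:250,220:320]
im=np.hstack([cv2.resize(a,(432,360),interpolation=2),cv2.resize(b,(360,360),interpolation=2)])
cv2.imwrite('pics/g2.png',im)
E
```

```text
5.2667 [512.78387392 314.76682942 141.02878591] [179.74039279   0.31594272 169.96517766] [ 0.1832114   0.28785583 -0.65512264] 19.896214837789707 44.99926149845123
```

View pics/g2.png

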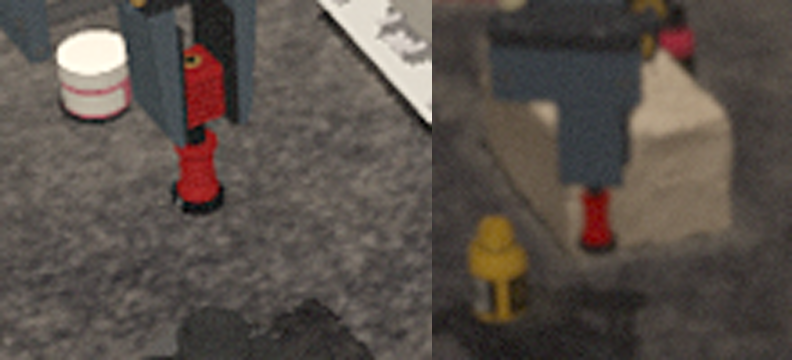

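>>> {"api": "send_rows", "payload": {
  "targets": "0.010 0.005 -0.031 -2 4 0 10; 0.020 0.010 -0.062 -4 8 0 10; 0.031 0.015 -0.093 -6 12 0 10; 0.041 0.020 -0.124 -8 16 0 10; 0.051 0.025 -0.155 -10 20 0 10; 0.061 0.029 -0.186 -12 24 0 10; 0.071 0.034 -0.217 -14 28 0 10; 0.082 0.039 -0.248 -16 32 0 10; 0.092 0.044 -0.279 -18 36 0 10; 0.102 0.049 -0.310 -20 40 0 10; 0.102 0.049 -0.310 -20 40 0 10"
}}

```text
time_s: 6.28
ee_pos: [419.6, 379.9, 448.9]
ee_rot: [155.9, -39.0, 178.7]
force: [-0.6, -0.6, 0.2]
gripper_width: 19.5
gripper_force: 45.0
```

```bash
python3 - <<'E'
from h import *
s=env.state();print(s['time_s'],s['ee_pos'],s['ee_rot'],s['force'],s['qpos'].round(0))
f=grab('scene','sc3.png')
F=240/np.tan(np.radians(f['fovy'])/2)
Rt=R.from_euler('xyz',s['ee_rot'],degrees=True).as_matrix()
p=s['ee_pos']+Rt[:,2]*46
c=att(f).T@(p-f['eye']);u=int(f['cx']-F*c[0]/c[2]);v=int(f['cy']+F*c[1]/c[2]);print(u,v)
# where +y / +x of clip (yaw=-10 hypothesis: clip x = -tool x, clip y = tool y) project
for n,d in(('tooly',Rt[:,1]),('toolx',Rt[:,0])):
    q=p+10*d;c=att(f).T@(q-f['eye']);print(n,f['cx']-F*c[0]/c[2]-u,f['cy']+F*c[1]/c[2]-v)
cv2.imwrite('pics/g3.png',cv2.resize(f['image'][v-50:v+30,u-45:u+45],None,fx=7,fy=7,interpolation=2))
E
```

```text
6.2833 [419.56642981 379.91744068 448.88093045] [155.87377737 -39.00164712 178.66776766] [-0.6340319  -0.64576802  0.2346433 ] [ 20.  24.  62.  41. 116. -49.]
274 132
tooly -8.544103757142182 -0.6614703465091338
toolx 4.639393826464072 -2.9447277527224287
```

View pics/g3.png

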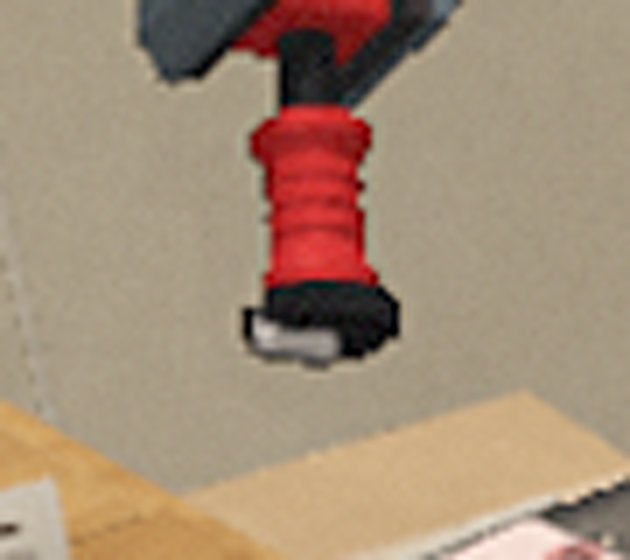

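```bash
python3 - <<'E'
from h import *
import pickle
o=pickle.load(open('f0.pkl','rb'))
for n,u,v in (('scene',386.4,216.8),('scene',384.3,212.1),('scene',388.6,221),('side',325,332.3)): print(n,atz(o[n],u,v,50,n).round(1))
S=[(298.3,305),(369,313.3),(269,404)];C=[(310+110/2.8,180+237/2.8),(310+23/2.8,180+50),(310+412/2.8,180+133/2.8)]
for a,b in zip(S,C):
    A=np.zeros((3,3));B=np.zeros(3)
    for n,p in(('side',a),('scene',b)):
        d=ray(o[n],*p,n);d/=np.linalg.norm(d);M=np.eye(3)-np.outer(d,d);A+=M;B+=M@np.array(o[n]['eye'])
    print(np.linalg.solve(A,B).round(1))
E
```

```text
scene [585.9  10.2  50. ]
scene [600.2   1.   50. ]
scene [572.9  17.9  50. ]
side [599.6   1.5  50. ]
[564.5 129.8   9.8]
[690.   96.2   9.5]
[ 504.8 -109.4    9.5]
```

```bash
cat >> h.py <<'E'
def rel(p0,R0,p1,R1):
    return R0.inv().apply(np.array(p1)-p0)/1000,(R0.inv()*R1).as_rotvec(degrees=True)
def dn(yaw): return R.from_euler('xyz',[180,0,yaw],degrees=True)
E
python3 - <<'E'
from h import *
R0=dn(169.97)*R.from_rotvec([-20,40,0],degrees=True)
print(R0.as_euler('xyz',degrees=True),env.state()['ee_rot'],env.state()['ee_pos'])
t,w=rel(np.array([418.8,379.8,447]),R0,[594.9,-16.1,135],dn(165.6))
for k in range(1,15): print(*(t*k/14).round(3),*(w*k/14).round(1),10,end='; ')
E
```

```text
[156.11217333 -39.003828   178.5387287 ] [156.14255068 -38.95722131 178.46187032] [419.89270602 379.57161374 446.52946279]
-0.024 -0.029 -0.003 1.3 -2.9 0.3 10; -0.049 -0.058 -0.006 2.6 -5.8 0.6 10; -0.073 -0.088 -0.009 4.0 -8.7 0.9 10; -0.097 -0.117 -0.013 5.3 -11.6 1.2 10; -0.122 -0.146 -0.016 6.6 -14.6 1.5 10; -0.146 -0.175 -0.019 7.9 -17.5 1.8 10; -0.171 -0.204 -0.022 9.2 -20.4 2.1 10; -0.195 -0.233 -0.025 10.6 -23.3 2.4 10; -0.219 -0.263 -0.028 11.9 -26.2 2.7 10; -0.244 -0.292 -0.031 13.2 -29.1 3.0 10; -0.268 -0.321 -0.034 14.5 -32.0 3.3 10; -0.292 -0.35 -0.038 15.8 -34.9 3.6 10; -0.317 -0.379 -0.041 17.1 -37.8 3.8 10; -0.341 -0.409 -0.044 18.5 -40.7 4.1 10;
```

>>> {"api": "send_rows", "payload": {
  "targets": "-0.024 -0.029 -0.003 1.3 -2.9 0.3 10; -0.049 -0.058 -0.006 2.6 -5.8 0.6 10; -0.073 -0.088 -0.009 4.0 -8.7 0.9 10; -0.097 -0.117 -0.013 5.3 -11.6 1.2 10; -0.122 -0.146 -0.016 6.6 -14.6 1.5 10; -0.146 -0.175 -0.019 7.9 -17.5 1.8 10; -0.171 -0.204 -0.022 9.2 -20.4 2.1 10; -0.195 -0.233 -0.025 10.6 -23.3 2.4 10; -0.219 -0.263 -0.028 11.9 -26.2 2.7 10; -0.244 -0.292 -0.031 13.2 -29.1 3.0 10; -0.268 -0.321 -0.034 14.5 -32.0 3.3 10; -0.292 -0.350 -0.038 15.8 -34.9 3.6 10"
}}

```text
time_s: 7.33
ee_pos: [569.1, 38.7, 177.1]
ee_rot: [177.5, -5.8, 166.4]
force: [0.4, -0.5, -1.3]
gripper_width: 19.8
gripper_force: 45.0
```

```bash
python3 - <<'E'
from h import *
R0=dn(169.97)*R.from_rotvec([-20,40,0],degrees=True)
p=np.array([418.8,379.8,447])+R0.apply([-292,-350,-38]);R1=R0*R.from_rotvec([15.8,-34.9,3.6],degrees=True)
print(p,R1.as_euler('xyz',degrees=True),env.state()['ee_pos'],env.state()['ee_rot'])
t,w=rel(p,R1,[594.9,-16.1,135],dn(165.6));print(t.round(4),w.round(2))
E
```

```text
[569.7747224   40.43259026 180.08354415] [177.31624724  -5.83638451 166.28206917] [569.06243452  38.66140513 177.0672956 ] [177.52569349  -5.84664713 166.36011164]
[-0.0422 -0.0508  0.0387] [ 2.65 -5.85  0.54]
```

>>> {"api": "send_rows", "payload": {
  "targets": "-0.016 -0.020 0.015 1.1 -2.3 0.2 10; -0.030 -0.036 0.028 1.9 -4.1 0.4 10; -0.039 -0.047 0.036 2.5 -5.4 0.5 10; -0.0422 -0.0508 0.0387 2.65 -5.85 0.54 10; -0.0422 -0.0508 0.0387 2.65 -5.85 0.54 10; -0.0422 -0.0508 0.0387 2.65 -5.85 0.54 10; -0.0422 -0.0508 0.0387 2.65 -5.85 0.54 10; -0.0422 -0.0508 0.0387 2.65 -5.85 0.54 10"
}}

```text
time_s: 8.0
ee_pos: [595.4, -15.5, 135.5]
ee_rot: [180.0, 0.1, 165.7]
force: [-0.3, -0.2, -1.2]
gripper_width: 19.9
gripper_force: 45.0
```

```bash
python3 - <<'E'
from h import *
import pickle
s=env.state();print(s['ee_pos'],s['ee_rot'],s['force'])
g=grab('wrist','w4.png');pickle.dump(g,open('w4.pkl','wb'))
a=g['image'][150:350,200:450];b=grab('scene','sc4.png')['image'][170:270,310:460];c=grab('side','sd4.png');pickle.dump(c,open('sd4.pkl','wb'));c=c['image'][260:410,265:380]
im=np.zeros((600,800,3),np.uint8)
im[:400,:500]=cv2.resize(a,(500,400),interpolation=2);im[400:600,:300]=cv2.resize(b,(300,200),interpolation=2);im[:390,500:799]=cv2.resize(c,(299,390),interpolation=2)
cv2.imwrite('pics/g4.png',im)
E
```

```text
[595.41926839 -15.53111154 135.54584552] [1.79989663e+02 5.86790129e-02 1.65655691e+02] [-0.28976999 -0.17084849 -1.18989694]
```

View pics/g4.png

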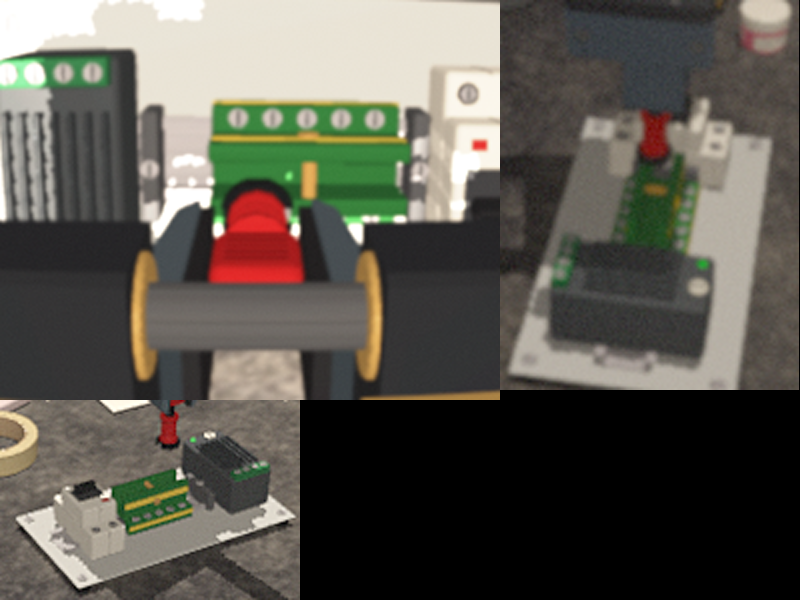

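```bash
python3 - <<'E'
from h import *
import pickle
g=pickle.load(open('w4.pkl','rb'))
for l,u,v,z in (('bar end near',354.5,231,50.5),('bar far',355,250,50.5),('L',305.5,225,52),('R',403.5,225,52),('cheek out',354,221,52),('cheek in',354,231,52)):
    print(l,atz(g,u,v,z,'wrist').round(1))
im=g['image']
print(im[212:268:1,342].tolist())
print(im[212:268:1,354].tolist())
print([ (i,im[240,i].tolist()) for i in range(343,366)])
E
```

```text
bar end near [593.4   5.4  50.5]
bar far [607.1   2.5  50.5]
L [580.4 -26.9  52. ]
R [597.4  40.4  52. ]
cheek out [586.    6.7  52. ]
cheek in [593.    5.1  52. ]
[[64, 135, 60], [64, 134, 59], [61, 132, 56], [58, 124, 54], [52, 113, 60], [49, 118, 101], [54, 146, 163], [60, 164, 189], [56, 145, 150], [50, 118, 85], [55, 120, 57], [62, 130, 58], [64, 136, 61], [64, 136, 60], [64, 135, 60], [62, 133, 57], [60, 130, 56], [61, 130, 57], [58, 126, 54], [60, 129, 56], [61, 132, 56], [60, 131, 55], [62, 131, 57], [62, 132, 57], [67, 142, 65], [76, 159, 75], [81, 167, 80], [73, 155, 72], [63, 137, 61], [54, 118, 51], [46, 97, 42], [38, 79, 36], [34, 62, 33], [32, 47, 31], [28, 35, 29], [32, 33, 32], [31, 31, 31], [31, 30, 31], [31, 31, 33], [32, 31, 43], [34, 34, 70], [54, 56, 112], [90, 94, 159], [112, 117, 187], [111, 116, 195], [97, 102, 193], [84, 88, 194], [66, 71, 191], [49, 56, 184], [38, 44, 174], [29, 31, 161], [30, 30, 163], [31, 32, 180], [33, 33, 185], [29, 29, 168], [26, 25, 156]]
[[163, 175, 179], [144, 170, 159], [106, 151, 124], [77, 138, 128], [71, 139, 169], [81, 158, 208
[... 576 characters left out ...]
], [34, 33, 36], [34, 32, 34], [33, 34, 36], [30, 31, 33], [33, 32, 34], [30, 32, 34], [32, 33, 35], [32, 32, 34], [34, 34, 37], [33, 33, 35], [33, 33, 35], [31, 32, 34], [33, 32, 34]]
[(343, [73, 152, 71]), (344, [76, 159, 76]), (345, [69, 149, 67]), (346, [63, 136, 61]), (347, [59, 129, 56]), (348, [59, 127, 55]), (349, [58, 126, 62]), (350, [60, 126, 106]), (351, [73, 144, 173]), (352, [85, 161, 213]), (353, [92, 174, 229]), (354, [91, 175, 230]), (355, [92, 175, 230]), (356, [88, 167, 224]), (357, [79, 154, 198]), (358, [69, 139, 141]), (359, [62, 132, 81]), (360, [59, 129, 57]), (361, [59, 128, 56]), (362, [59, 128, 56]), (363, [59, 129, 56]), (364, [59, 128, 56]), (365, [60, 130, 58])]
```

>>> {"api": "send_rows", "payload": {
  "targets": "0 0.0015 0.006 0 0 0 10; 0 0.0015 0.014 0 0 0 10; 0 0.0015 0.022 0 0 0 10; 0 0.0015 0.029 0 0 0 10; 0 0.0015 0.033 0 0 0 10; 0 0.0015 0.034 0 0 0 10; 0 0.0015 0.034 0 0 0 10; 0 0.0015 0.034 0 0 0 10; 0 0.0015 0.034 0 0 0 10"
}}

```text
time_s: 8.9
ee_pos: [595.8, -14.7, 101.3]
ee_rot: [180.0, 0.0, 165.6]
force: [-0.6, 0.1, -1.0]
gripper_width: 19.5
gripper_force: 45.0
```

>>> {"api": "send_rows", "payload": {
  "targets": "0 0 0.001 0 0 0 10; 0 0 0.002 0 0 0 10; 0 0 0.003 0 0 0 10; 0 0 0.004 0 0 0 10; 0 0 0.005 0 0 0 10; 0 0 0.005 0 0 0 10"
}}

```text
time_s: 9.4
ee_pos: [595.5, -14.7, 96.2]
ee_rot: [-180.0, 0.0, 165.6]
force: [-0.2, -0.2, 2.8]
gripper_width: 20.1
gripper_force: 45.0
```

>>> {"api": "send_rows", "payload": {
  "targets": "0 0 0.001 0 0 0 10; 0 0 0.002 0 0 0 10; 0 0 0.003 0 0 0 10; 0 0 0.004 0 0 0 10; 0 0 0.005 0 0 0 10; 0 0 0.006 0 0 0 10; 0 0 0.007 0 0 0 10; 0 0 0.008 0 0 0 10; 0 0 0.008 0 0 0 10; 0 0 0.008 0 0 0 10"
}}

```text
time_s: 10.23
ee_pos: [595.6, -14.7, 88.2]
ee_rot: [-180.0, 0.0, 165.6]
force: [-1.9, -0.9, 6.1]
gripper_width: 19.3
gripper_force: 45.0
```

>>> {"api": "send_rows", "payload": {
  "targets": "0 0 0.0004 0 0 0 10; 0 0 0.0008 0 0 0 10; 0 0 0.0012 0 0 0 10; 0 0 0.0012 0 0 0 10; 0 0 0.0012 0 0 0 10"
}}

```text
time_s: 10.65
ee_pos: [595.6, -14.7, 87.1]
ee_rot: [-180.0, 0.0, 165.6]
force: [-2.2, 0.3, 6.3]
gripper_width: 19.6
gripper_force: 45.0
```

```bash
python3 - <<'E'
from h import *
for i in range(5):
    s=env.state();print(s['time_s'],s['ee_pos'].round(2),s['force'].round(2));grab('side')
E
```

```text
10.65 [595.6  -14.68  87.12] [-2.18  0.35  6.34]
10.7 [595.61 -14.67  87.14] [-1.89 -0.64  6.37]
10.75 [595.58 -14.69  87.13] [-1.57 -0.89  6.57]
10.8 [595.63 -14.68  87.18] [-1.67  0.19  5.63]
10.85 [595.59 -14.68  87.15] [-1.78 -0.94  6.38]
```

>>> {"api": "send_rows", "payload": {
  "targets": "0 0.001 0 0 0 0 10; 0 0.002 0 0 0 0 10; 0 0.003 0 0 0 0 10; 0 0.004 0 0 0 0 10; 0 0.005 0 0 0 0 10; 0 0.006 0 0 0 0 10; 0 0.007 0 0 0 0 10; 0 0.008 0 0 0 0 10"
}}

```text
time_s: 11.57
ee_pos: [598.1, -8.3, 87.3]
ee_rot: [-179.9, 0.1, 165.6]
force: [-0.5, -4.8, 6.2]
gripper_width: 19.6
gripper_force: 45.0
```

>>> {"api": "send_rows", "payload": {
  "targets": "0 0.0006 0 0 0 0 10; 0 0.0012 0 0 0 0 10; 0 0.0018 0 0 0 0 10; 0 0.0024 0 0 0 0 10; 0 0.003 0 0 0 0 10"
}}

```text
time_s: 11.98
ee_pos: [598.8, -5.4, 87.3]
ee_rot: [-179.9, 0.1, 165.6]
force: [-1.3, -3.7, 6.7]
gripper_width: 20.0
gripper_force: 45.0
```

>>> {"api": "send_rows", "payload": {
  "targets": "0 0.0005 0 0 0 0 10; 0 0.001 0 0 0 0 10; 0 0.0015 0 0 0 0 10; 0 0.002 0 0 0 0 10; 0 0.002 0 0 0 0 10"
}}

```text
time_s: 12.4
ee_pos: [599.4, -3.4, 87.3]
ee_rot: [-179.9, 0.1, 165.6]
force: [-1.0, -4.3, 5.7]
gripper_width: 19.9
gripper_force: 45.0
```

>>> {"api": "send_rows", "payload": {
  "targets": "0 0.0005 0 0 0 0 10; 0 0.001 0 0 0 0 10; 0 0.001 0 0 0 0 10"
}}

```text
time_s: 12.65
ee_pos: [599.7, -2.4, 87.3]
ee_rot: [-179.9, 0.1, 165.6]
force: [-1.3, -3.1, 6.2]
gripper_width: 19.8
gripper_force: 45.0
```

>>> {"api": "send_rows", "payload": {
  "targets": "0 0.0005 0 0 0 0 10; 0 0.001 0 0 0 0 10; 0 0.001 0 0 0 0 10"
}}

```text
time_s: 12.9
ee_pos: [599.9, -1.4, 87.3]
ee_rot: [-179.9, 0.1, 165.6]
force: [-0.6, -3.2, 7.3]
gripper_width: 19.4
gripper_force: 45.0
```

>>> {"api": "send_rows", "payload": {
  "targets": "0 0.0005 0 0 0 0 10; 0 0.001 0 0 0 0 10; 0 0.001 0 0 0 0 10"
}}

```text
time_s: 13.15
ee_pos: [600.0, -1.1, 87.3]
ee_rot: [-179.8, 0.1, 165.7]
force: [-0.7, -4.5, 6.8]
gripper_width: 19.8
gripper_force: 45.0
```

>>> {"api": "send_rows", "payload": {
  "targets": "0 0.0004 0 0 0 0 10; 0 0.0008 0 0 0 0 10; 0 0.0008 0 0 0 0 10"
}}

```text
time_s: 13.4
ee_pos: [600.0, -0.9, 87.3]
ee_rot: [-179.7, 0.1, 165.7]
force: [-1.5, -7.3, 6.4]
gripper_width: 19.5
gripper_force: 45.0
```

>>> {"api": "send_rows", "payload": {
  "targets": "0 -0.001 0 0 0 0 10; 0 -0.002 0 0 0 0 10; 0 -0.003 0 0 0 0 10; 0 -0.0032 0 0 0 0 10; 0 -0.0032 -0.001 0 0 0 10; 0 -0.0032 -0.002 0 0 0 10; 0 -0.0032 -0.003 0 0 0 10; 0 -0.0032 -0.0035 0 0 0 10; 0 -0.0032 -0.0035 0 0 0 10"
}}

```text
time_s: 14.15
ee_pos: [599.8, -1.4, 90.7]
ee_rot: [180.0, 0.1, 165.6]
force: [2.4, 0.6, 4.1]
gripper_width: 19.9
gripper_force: 45.0
```

>>> {"api": "send_rows", "payload": {
  "targets": "0 0 -0.0003 0 0 0 10; 0 0 -0.0006 0 0 0 10; 0 0 -0.001 0 0 0 10; 0 0 -0.001 0 0 0 10"
}}

```text
time_s: 14.48
ee_pos: [599.6, -1.5, 91.1]
ee_rot: [180.0, 0.1, 165.6]
force: [3.8, 0.0, 1.9]
gripper_width: 19.7
gripper_force: 45.0
```

>>> {"api": "send_rows", "payload": {
  "targets": "0 0 -0.0003 0 0 0 10; 0 0 -0.0006 0 0 0 10; 0 0 -0.001 0 0 0 10; 0 0 -0.001 0 0 0 10"
}}

```text
time_s: 14.82
ee_pos: [599.4, -1.5, 91.4]
ee_rot: [180.0, 0.0, 165.6]
force: [6.0, 1.1, -4.0]
gripper_width: 19.7
gripper_force: 45.0
```

>>> {"api": "send_rows", "payload": {
  "targets": "-0.0004 0 0.0004 0 0 0 10; -0.0007 0 0.0008 0 0 0 10; -0.0007 0 0.0008 0 0 0 10; -0.0007 0 0.0008 0 0 0 10"
}}

```text
time_s: 15.15
ee_pos: [599.5, -1.5, 91.2]
ee_rot: [180.0, -0.0, 165.6]
force: [4.1, 1.5, -0.6]
gripper_width: 19.7
gripper_force: 45.0
```

Nearly neutral; release.

>>> {"api": "send_rows", "payload": {
  "targets": "-0.0014 0.0002 0.0003 0 0 0 10; -0.002 0.0002 0.0003 0 0 0 10; -0.002 0.0002 0.0003 0 0 0 10; -0.002 0.0002 0.0003 0 0 0 45; -0.002 0.0002 0.0003 0 0 0 45; -0.002 0.0002 0.0003 0 0 0 45; -0.002 0.0002 0.0003 0 0 0 45; -0.002 0.0002 0.0003 0 0 0 45; -0.002 0.0002 0.0003 0 0 0 45",
  "grip_force": 20
}}

```text
time_s: 15.9
ee_pos: [601.4, -2.2, 90.9]
ee_rot: [-180.0, -0.0, 165.6]
force: [-0.1, -0.5, -0.4]
gripper_width: 40.8
gripper_force: 0.0
```

>>> {"api": "send_rows", "payload": {
  "targets": "0 0 -0.010 0 0 0 45; 0 0 -0.025 0 0 0 45; 0 0 -0.045 0 0 0 45; 0 0 -0.065 0 0 0 45; 0 0 -0.085 0 0 0 45; 0 0 -0.105 0 0 0 45; 0 0 -0.125 0 0 0 45; 0 0 -0.125 0 0 0 45; 0 0 -0.125 0 0 0 45; 0 0 -0.125 0 0 0 45"
}}

```text
time_s: 16.73
ee_pos: [601.0, -2.0, 215.5]
ee_rot: [-180.0, -0.1, 165.6]
force: [-0.1, -0.2, -0.7]
gripper_width: 41.0
gripper_force: 0.0
```

```bash
python3 - <<'E'
from h import *
import pickle
s=env.state();print(s['time_s'],s['ee_pos'],s['force'])
g=grab('wrist','w5.png');a=g['image'][120:370,180:480];B=grab('scene','sc5.png');b=B['image'][150:270,310:460];C=grab('side','sd5.png');c=C['image'][260:410,265:380]
pickle.dump((g,B,C),open('f5.pkl','wb'))
im=np.zeros((600,800,3),np.uint8)
im[:350,:420]=cv2.resize(a,(420,350),interpolation=2);im[360:600,:300]=cv2.resize(b,(300,240),interpolation=2);im[:456,430:780]=cv2.resize(c,(350,456),interpolation=2)
cv2.imwrite('pics/g5.png',im)
E
```

```text
16.7333 [600.96480072  -1.97745886 215.50698616] [-0.08624499 -0.20962641 -0.7029182 ]
```

View pics/g5.png

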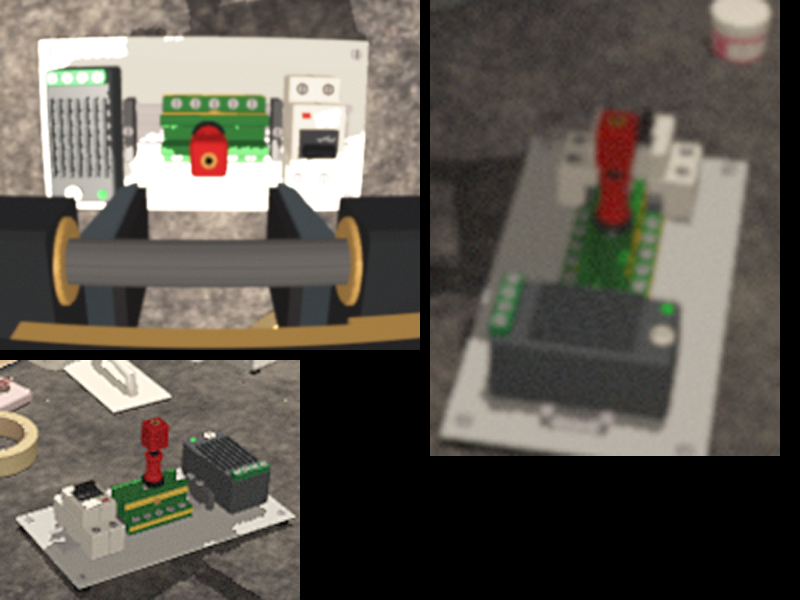

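```bash
python3 - <<'E'
from h import *
import pickle
g,B,C=pickle.load(open('f5.pkl','rb'))
L=[(g,329.3,235,'wrist'),(B,387,181.5,'scene'),(C,326.2,299.5,'side')]
for S in (L,L[1:]):
    A=np.zeros((3,3));b=np.zeros(3)
    for f,u,v,n in S:
        d=ray(f,u,v,n);d/=np.linalg.norm(d);M=np.eye(3)-np.outer(d,d);A+=M;b+=M@np.array(f['eye'])
    print(np.linalg.solve(A,b).round(1))
E
```

```text
[ 5.993e+02 -5.000e-01  1.179e+02]
[599.   -1.2 117.9]
```

Cap top is at 118 mm (as expected for a 6 mm plunger), directly above the nose position; upright.

```bash
python3 -c "
from workcell import env
print(env.job_done())"
```

```text
the job is handed in; nothing more can be done
None
```

The clip is hooked on the earth bar and stands upright by itself on the cheeks, with the gripper clear. The cap height shows the plunger at about 6 mm, and the job was handed in at about 17 s; no verdict was returned.

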